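# Re-pin the rocking shaker's drive fork and prove the joint with a push gauge

## Robot

A 6-joint arm with a two-finger parallel gripper is mounted at the origin on a cart in front of the work surface, level with it; the furniture and walls round the work are solid. World frame = base frame: x ahead of the robot, y to its left, z up, the work surface at z = 0. Lengths are in m, angles in rad, forces in N, time in s.
With the tool pointing down it reaches from about 0.35 to 0.725 m from the base axis. Payload 4.3 kg.
Tool frame: the origin (TCP) lies midway between the tips of the shut fingers; the grasp point (between the pads) lies 19 mm behind it (env.grasp_offset is the distance from the TCP to the grasp point, in m); z points along the fingers, y is the line along which they close (so a half turn about z gives the same grasp; the last joint's range is limited). The gripper opens to 85 mm and grips with 20 to 120 N. Pads are 22 mm wide; open, the fingers measure 114 mm over their backs; the gripper's body (76 mm by 85 mm) begins 54 mm behind the grasp point. The pads swing forward as they close: fully open they stand 13 mm farther back than shut.
Start: joints at [1.209, 0.377, 0.081, 1.274, 0, 1.46], TCP at [0.143, 0.557, 0.195] pointing down, gripper open.
Joint ranges: [-2.72, 2.72], [-0.84, 1.66], [-1.02, 1.22], [-1.77, 2.12], [-1.37, 1.28], [-3.14, 3.14]. Speed limits (rad/s): [2.57, 2.57, 3.14, 3.14, 3.14, 3.14].

## Interface

Orientations are given as a unit quaternion [x, y, z, w].
In Python, from rig import monitor, vision, ticket, look_for, mark_of, env gives the robot as it stands.
- The arm moves only by the tool send_rows, never from a script. Its argument "increments" is a list of rows, each an object with "linear": the shift along the tool's x, y, z in mm, a list of three; "turn": the turn about the tool's z in rad. In form: [{"linear": [x, y, z], "turn": turn}, ...]. A call has 1 to 5 rows; each row is the pose to reach, as a shift and turn from the pose commanded when the call began, along the tool's axes at that moment; what a row does not reach only later rows make up. A row lasts 1/8 s, in which the tool goes at most 62.5 mm and 10.7 degrees, less where a joint would pass 70% of its speed; a pose out of reach is approached as far as the arm can. A call with a gripper value outside its range is refused whole. "jaw" is the opening, from 0 (shut) to 1 (fully open), set as the call begins (left out, the last holds). The fingers move at their own pace and stop on an object; "squeeze" is the grip in N (left out, the last holds). Time passes only in rows, so rows that repeat a pose let the fingers close. It gives the time, the measured TCP pose, the force, the opening and the grip force at its end, in the units of the state.
- monitor.get_obs(): the state, without advancing time (a new reading comes with each control period).
- vision.read_camera(name): name is "scene" or "top" or "wrist"; returns the picture (384x512x3 uint8, red, green, blue); there is no depth.
- vision.camera_params(name): a dict with "fov_y" (degrees; the focal length in pixels is half the picture's height over the tangent of half this angle, whatever the lens; pixels are square), "cx", "cy" (the principal point, pixels), "view" (4x4, takes a point from world to camera coordinates); the wrist camera has in their place "mount" (4x4, takes a point from camera to tool coordinates, whose origin is the TCP and whose axes are the flange's). Camera axes: x right, y up, looking along -z (the intrinsics and any distortion apply to the point x, -y, -z); pixel columns grow to the right and rows downward; lengths in m; the calibration is good to about 2 mm. The wrist camera is an equidistant fisheye: a pixel r from the principal point sees the ray r / f radians off the axis. A picture is of the moment at which its call begins: read the wrist's pose just before it. camera_params takes no time and is no camera call.
- ticket.sign_off(): hands the job in; it is judged then, once.
Trained networks look in the newest picture that a camera, given by its name, has taken for a name from the list of things; names that differ only in an ending like _2 or _b are one class to them, and where a whole thing is asked for, a point or a joint stands for the part that bears it (a point fixed in the world has none). Each returns a list of dicts, best first, with "score" (0 to 1); they miss things now and then, are a little off and sometimes report something else, mostly with a low value. They report only what shows in the picture. A call takes as long as a camera call.
- look_for(thing, camera): "location" ([x, y, z] in m, in world coordinates, good to about 4 mm: the middle of the surface that is visible of it).
- mark_of(thing, camera): "location" ([x, y, z] in m, in world coordinates, good to about 4 mm: a listed point, or the origin of a listed thing).
The state is a dict: "t": time; "joint_pos": joint angles; "joint_velocities": joint speeds; "effort": joint torques, N m; "tcp_pos": TCP position; "orientation": TCP orientation; "contact_force": force on the tool from outside, world axes, zero at the start; "moment": the same for the moment, N m; "gripper_width": finger opening in m; "grasp_force": force on a finger pad.
Only numpy, scipy, OpenCV 4.12 (cv2) and the standard library are available. Lean on these libraries where they do the work, as an engineer would, in place of code of your own. Each camera call takes 0.05 s, during which the arm holds its last target. There are 200 camera calls.

## Task

The platform of the small rocking shaker has come off its drive rod: press its raised left side down until the blue fork sits fully down on the rod eye, then take the headed pin with the red knob from the V-block and push it through fork and eye from the front until its flange seats against the fork, and let go of it. Then prove the joint with the push gauge: take it from its stand, hold it upright on the yellow ring on the right side of the platform and press gently until the sprung tip is about half-way in (the red band on the plunger reaches the sleeve). Finish while still holding the gauge pressed there, and leave the other things on the bench alone.

Things in the scene. Friction and masses are not known exactly. Their poses are not given: they have to be found in the camera images.
- rocker: rocking shaker, fixed; white base, grey top 41.5 mm above the bench, panel with black knob and green switch at the front. Origin on the bench under the middle of the hinge; x front to back, y to its left, z up. Base x -125..+81, y -88..+88 mm. Hinge axis along x, 75 mm high. Carries the rod and the platform.
- eye (a point): bore centre of the steel eye on the fixed drive rod, at x -84, y +65, z 75 mm of the rocker, axes as the rocker. Eye 22 mm across, 8 mm thick; bore 9.5 mm, along x.
- platform (a joint): tilt (rad) of the aluminium platform, 134 mm in x (-62..+72) by 180 in y, black mat, rim 3 mm wide, 3 mm above the mat. 0 = level, a stop: fork sits on eye, bores in line; grows as the left (+y) side rises, to 0.2. Starts at 0.08 to 0.16; a stiff hinge (0.05 N m, 0.8 N at the press spot) keeps it where left. Unpinned, the gauge's push would tip it.
- press_spot (a point): mat surface in the middle of the platform's left half, 62 mm left of the hinge and 5 mm behind the rocker's origin; axes as the platform. 102 mm above the bench when level. A place to press.
- fork_mouth (a point): bore centre on the front face of the blue fork at the platform's front left, axes as the platform; level: x -98, y +65, z 75 mm of the rocker. Two round tines 22 mm across, 8 mm thick, 12 mm apart, 28 mm front to back; bores 9.5 mm. The pin enters along the rocker's +x. Fingers are free in front of it down to the grey top; the platform's rim, 30 mm above the bore, begins 36 mm behind.
- ring (a point): centre of the yellow check ring (22 mm across, dot in the middle) on the mat in the platform's right half, 62 mm right of the hinge, 5 mm behind the rocker's origin; 102 mm above the bench when level. z is the platform's normal.
- v_block: dark steel V-block, fixed: 30 mm in x (1..31), 36 mm in y, 50 mm high, 90 degree groove along x. Origin on the bench below the pin's flange face. It stands to the left or right of the shaker, the gauge stand on the other side.
- pin: steel headed pin, 35 g, lying level in the V-block, axis 45.7 mm above the bench. Origin on the axis in the flange face that seats on the fork. Toward +x: shank 8 mm diameter, 37 mm long, the last 8 mm tapered to 3.6 mm. Toward -x: flange 18 mm across, 4 mm thick, then red knob 14 mm across, x -4..-31 mm, overhanging the V-block toward the robot: grip it there from above.
- gauge_stand: weighted stand, fixed: round base 68 mm across, 10 mm high, black tube 32 mm across up to 60 mm height, in which the push gauge hangs upright by its collar. Origin: centre of its underside.
- gauge: pen-shaped push gauge, 0.1 kg, upright in its stand. Origin at the end of the fully out tip, 14 mm above the bench in the stand; z up along its axis. Collar 26 mm across at z 46..50 mm rests on the tube (lift straight up 60 mm to clear it); barrel 18 mm across from 50 to 130 mm, black grip at z 66..106. Sleeve nose at z 14 mm.
- plunger (a joint): travel of the gauge's sprung tip, m: 0 = fully out, grows as it is pressed in, 0.010 = bottomed. Spring 0.45 N/mm with 0.45 N preload: 2.7 N at the half-way 5 mm, 5 N at the end. The red band on the plunger is level with the sleeve nose at 5 mm.
- gauge_tip (a point): middle of the end face of the gauge's sprung rubber tip (9 mm across).
- timer: white bench timer lying flat, 66x66x16 mm; bystander; must not be shifted. Origin: centre of its underside.
- marker_blue: white felt marker with blue cap lying flat, 13x126x14 mm; bystander; must not be shifted. Origin: centre of its underside.
- tape_roll_0: green roll of marking tape lying flat, 64 mm across, 19 mm high; bystander; must not be shifted. Origin: centre of its underside.
- sample_pot_1: white sample pot with red cap, 29 mm across, 46 mm high; bystander; must not be shifted. Origin: centre of its underside.
- stopper: black rubber stopper, 29 mm across, 30 mm high; bystander; must not be shifted. Origin: centre of its underside.
- sample_pot_0: white sample pot with yellow cap, 29 mm across, 46 mm high; bystander; must not be shifted. Origin: centre of its underside.

How it is judged:
By the outcome, as a careful person would: the job done as asked, in the order asked, and still so for the second after the job is handed in, while the arm keeps its last pose, push and grip.
It also fails if it takes over 72 s, if anything falls off the work surface, if the arm or the gripper's body presses on something with over 40 N, if the wrist force passes 120 N, or if a joint passes its speed limit or range.

## Working session

There is one attempt and no reset: what is moved stays moved. The work goes in short steps, Python scripts to look and compute and a tool call to move; the robot and the scene stay as the last step left them, time stands still between calls to the robot, and variables do not carry over. Pictures are saved under pics/ and viewed, at most 10 in all, crops included, and the job is handed in when it is done.

Besides the shell and the picture viewer there is one more tool, called after ">>>" by a JSON object that holds its "op" and its "data", one argument or row to a line. send_rows: Moves the arm, as the interface text tells. Its arguments: {"type":"object","properties":{"increments":{"type":"array"},"jaw":{"type":"number"},"squeeze":{"type":"number"}},"required":["increments"]}

```bash
ls; mkdir -p pics
python3 - <<'E'
from rig import monitor, vision, look_for, mark_of, env
import cv2, numpy as np
o=monitor.get_obs(); print({k:np.round(v,3).tolist() for k,v in o.items()}, env.grasp_offset)
ims=[]
for c in ["scene","top"]:
    im=vision.read_camera(c); ims.append(im[:,:,::-1])
    p=vision.camera_params(c); print(c,p)
    for t in ["rocker","eye","press_spot","fork_mouth","ring","v_block","pin","gauge_stand","gauge","gauge_tip","timer","marker_blue","tape_roll_0","sample_pot_1","stopper","sample_pot_0"]:
        r=mark_of(t,c); print(c,t,[(np.round(d["location"],4).tolist(),round(d["score"],2)) for d in r[:2]])
cv2.imwrite("pics/a.png",cv2.resize(np.vstack(ims),(0,0),fx=.78,fy=.78)); cv2.imwrite("pics/scene0.png",ims[0]);cv2.imwrite("pics/top0.png",ims[1])
print(vision.camera_params("wrist"))
E
```

```text
pics
{'t': 0.0, 'joint_pos': [1.209, 0.378, 0.08, 1.274, 0.0, 1.461], 'joint_velocities': [0.0, 0.0, 0.0, -0.0, -0.001, 0.001], 'effort': [0.0, -46.361, 26.987, 0.021, -0.0, 0.0], 'tcp_pos': [0.143, 0.556, 0.194], 'orientation': [0.126, 0.992, -0.001, -0.0], 'contact_force': [0.167, 0.178, 0.638], 'moment': [0.052, -0.013, -0.016], 'grasp_force': 0.0, 'gripper_width': 0.086} 0.0187
scene {'fov_y': 44.76318240933902, 'cx': 268.8630870916118, 'cy': 187.90799430577152, 'view': array([[ 0.52715224, -0.84940322,  0.02499365, -0.34606102],
       [ 0.3488434 ,  0.24312976,  0.90509458, -0.31576001],
       [-0.77486696, -0.46840376,  0.42447511, -1.02015692],
       [ 0.        ,  0.        ,  0.        ,  1.        ]])}
scene rocker [([0.5631, 0.0146, -0.0035], 0.67)]
scene eye [([0.4773, 0.0706, 0.0739], 0.78)]
scene press_spot [([0.567, 0.0702, 0.112], 0.76), ([0.4881, 0.3265, 0.0007], 0.37)]
scene fork_mouth [([0.4641, 0.0734, 0.0815], 0.59)]
scene ring [([0.5751, -0.048, 0.0931], 0.64)]
scene v_block [([0.4903, 0.3322, -0.0005], 0.61)]
scene pin [([0.4912, 0.3266, 0.0428], 0.43), ([0.
[... 1590 characters left out ...]
0044], 0.26)]
top sample_pot_1 [([0.4793, 0.0756, 0.074], 0.53), ([0.6474, -0.4063, -0.0006], 0.46)]
top stopper [([0.5797, -0.0456, 0.0936], 0.46), ([0.6073, -0.4326, 0.0036], 0.37)]
top sample_pot_0 [([0.4793, 0.0756, 0.074], 0.53), ([0.6474, -0.4063, -0.0006], 0.46)]
{'fov_y': 65.70646984690485, 'cx': 256.5701014360388, 'cy': 187.7126270148563, 'mount': array([[ 1.31979413e-03,  9.55847585e-01,  2.93859920e-01,
         7.56932449e-02],
       [ 9.99999053e-01, -1.14710744e-03, -7.59998182e-04,
        -2.11036089e-04],
       [-3.89353526e-04,  2.93860645e-01, -9.55848194e-01,
        -1.79199449e-01],
       [ 0.00000000e+00,  0.00000000e+00,  0.00000000e+00,
         1.00000000e+00]])}
```

View pics/a.png

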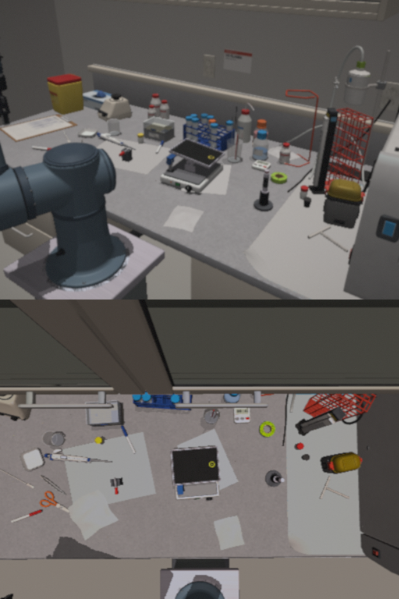

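Both views agree on the layout: shaker in the middle with a small yaw, V-block and pin on the left, gauge stand on the right. I'll write the helper and compute the move to above the press spot.

```bash
cat > h.py <<'E'
from rig import monitor, vision, look_for, mark_of, env
import cv2, numpy as np
from scipy.spatial.transform import Rotation as R
def st():
    o=monitor.get_obs(); return o,R.from_quat(o["orientation"]).as_matrix(),np.array(o["tcp_pos"])
def lin(target):           # world TCP target -> tool mm
    o,M,p=st(); return np.round(M.T@(np.array(target)-p)*1000,1)
def yaw():                 # angle of tool y from world y, deg
    o,M,p=st(); return np.degrees(np.arctan2(-M[0,1],M[1,1]))
def ray(cam,u,v,o=None):   # pixel -> world origin,dir
    P=vision.camera_params(cam); f=192/np.tan(np.radians(P["fov_y"]/2))
    x,y=(u-P["cx"])/f,(v-P["cy"])/f
    if cam=="wrist":
        r=np.hypot(x,y); s=np.sin(r)/max(r,1e-9); d=np.array([x*s,-y*s,-np.cos(r)])
        M=R.from_quat(o["orientation"]).as_matrix(); m=P["mount"]
        return np.array(o["tcp_pos"])+M@m[:3,3], M@m[:3,:3]@d
    V=P["view"]; return -V[:3,:3].T@V[:3,3], V[:3,:3].T@np.array([x,-y,-1.])
def onz(cam,u,v,z,o=None):
    c,d=ray(cam,u,v,o); return c+d*(z-c[2])/d[2]
def proj(cam,X,o=None):
    P=vision.camera_params(cam); f=192/np.tan(np.radians(P["fov_y"]/2)); X=np.array(X)
    if cam=="wrist":
        M=R.from_quat(o["orientation"]).as_matrix(); m=P["mount"]
        q=m[:3,:3].T@(M.T@(X-np.array(o["tcp_pos"]))-m[:3,3]); n=np.hypot(q[0],q[1]); r=np.arctan2(n,-q[2])
        return P["cx"]+f*r*q[0]/n, P["cy"]-f*r*q[1]/n
    q=P["view"][:3,:3]@X+P["view"][:3,3]; return P["cx"]-f*q[0]/q[2], P["cy"]+f*q[1]/q[2]
def snap(cam,name,box=None,k=1):
    o=monitor.get_obs(); im=vision.read_camera(cam); b=im[:,:,::-1]
    cv2.imwrite("pics/"+name+"_full.png",b)
    if box: b=b[box[1]:box[3],box[0]:box[2]]
    cv2.imwrite("pics/"+name+".png",cv2.resize(b,(0,0),fx=k,fy=k,interpolation=cv2.INTER_CUBIC)); return o
def see(cam,*ts):
    for t in ts: print(cam,t,[(np.round(d["location"],4).tolist(),round(d["score"],2)) for d in mark_of(t,cam)[:2]])
E
python3 - <<'E'
from h import *
print(lin([.566,.07,.194]),yaw())
p=[proj("top",[0.566,0.07,.11]),proj("top",[0.492,0.327,.045])];print(p)
im=cv2.imread("pics/top0.png")
a=[cv2.resize(im[int(v)-40:int(v)+60,int(u)-40:int(u)+60],(400,400),interpolation=cv2.INTER_CUBIC) for u,v in p]
cv2.imwrite("pics/b.png",np.hstack(a))
E
```

```text
[-530.7 -366.2    1.2] -14.428500981452201
[(np.float64(230.54011628565132), np.float64(214.42842609931247)), (np.float64(148.51100996743995), np.float64(238.67119454224968))]
```

View pics/b.png

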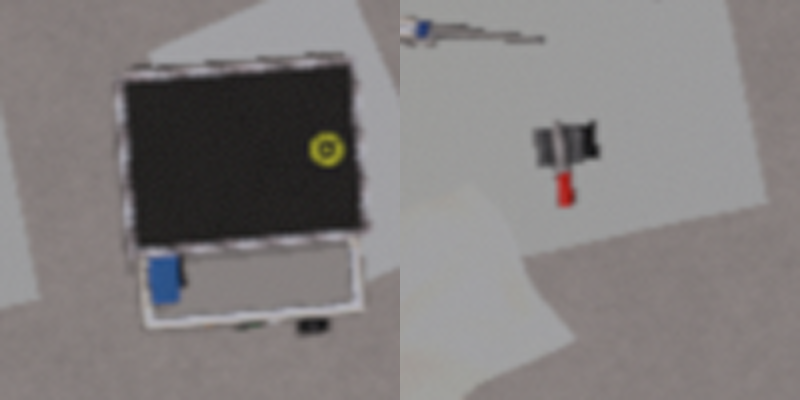

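Top view: the rocker is yawed about +5.5° (front edge slopes from (150,325) to (360,305)) with the blue fork at (165,278). The pin's red knob is at (566,190), pointing nearly along +x. Moving over the press spot now.

>>> {"op": "send_rows", "data": {
  "increments": [
    {"linear": [-50, -35, 0], "turn": -0.07},
    {"linear": [-100, -70, 0], "turn": -0.14},
    {"linear": [-150, -104, 0], "turn": -0.21},
    {"linear": [-200, -138, 0], "turn": -0.28},
    {"linear": [-250, -172, 0], "turn": -0.348}
  ],
  "jaw": 0
}}

```text
t: 2.33
tcp_pos: [0.3437, 0.3266, 0.1955]
orientation: [-0.049, 0.999, 0.0, 0.0]
contact_force: [0.9, 0.9, -0.4]
gripper_width: 0.0001
grasp_force: 0.0
```

```bash
python3 -c "
from h import *
print(lin([.566,.07,.194]),yaw(),st()[2])"
```

```text
[-195.9 -277.3    1.5] 5.658209400301682 [0.34368929 0.32661784 0.19548099]
```

>>> {"op": "send_rows", "data": {
  "increments": [
    {"linear": [-33, -46, 0], "turn": 0},
    {"linear": [-66, -92, 0], "turn": 0},
    {"linear": [-99, -138, 0], "turn": 0},
    {"linear": [-132, -185, 0], "turn": 0},
    {"linear": [-164, -231, 5], "turn": 0}
  ]
}}

```text
t: 2.95
tcp_pos: [0.5295, 0.1123, 0.1907]
orientation: [-0.048, 0.999, 0.0, 0.001]
contact_force: [-0.3, 0.3, -0.4]
gripper_width: 0.0001
grasp_force: 0.0
```

```bash
python3 -c "
from h import *
print(lin([.566,.07,.14]),yaw(),st()[2])
see('wrist','press_spot','fork_mouth','eye','ring')
print(lin([.566,.07,.14]))"
```

```text
[-32.2 -45.6  50.7] 5.494604518044254 [0.52952986 0.11229592 0.19070358]Traceback (most recent call last):
  File "<string>", line 4, in <module>
    see('wrist','press_spot','fork_mouth','eye','ring')
    ~~~^^^^^^^^^^^^^^^^^^^^^^^^^^^^^^^^^^^^^^^^^^^^^^^^
  File "h.py", line 33, in see
    for t in ts: print(cam,t,[(np.round(d["location"],4).tolist(),round(d["score"],2)) for d in mark_of(t,cam)[:2]])
                                                                                                ~~~~~~~^^^^^^^
ValueError: no camera of that name has taken a picture
```

>>> {"op": "send_rows", "data": {
  "increments": [
    {"linear": [-32, -46, 0], "turn": 0},
    {"linear": [-32, -46, 30], "turn": 0},
    {"linear": [-32, -46, 70], "turn": 0},
    {"linear": [-32, -46, 76], "turn": 0},
    {"linear": [-32, -46, 82], "turn": 0}
  ]
}}

```text
t: 3.58
tcp_pos: [0.5647, 0.0713, 0.1089]
orientation: [-0.048, 0.999, 0.0, 0.0]
contact_force: [0.1, 0.4, 0.4]
gripper_width: -0.0001
grasp_force: 0.0
```

>>> {"op": "send_rows", "data": {
  "increments": [
    {"linear": [0, 0, 2], "turn": 0},
    {"linear": [0, 0, 4], "turn": 0},
    {"linear": [0, 0, 6], "turn": 0},
    {"linear": [0, 0, 8], "turn": 0},
    {"linear": [0, 0, 8], "turn": 0}
  ]
}}

```text
t: 4.2
tcp_pos: [0.5641, 0.0712, 0.1001]
orientation: [-0.048, 0.999, 0.0, -0.0]
contact_force: [-0.1, 0.1, 0.1]
gripper_width: -0.0001
grasp_force: 0.0
```

>>> {"op": "send_rows", "data": {
  "increments": [
    {"linear": [0, 0, 1], "turn": 0},
    {"linear": [0, 0, 2], "turn": 0},
    {"linear": [0, 0, 2], "turn": 0}
  ]
}}

```text
t: 4.58
tcp_pos: [0.5641, 0.0711, 0.0981]
orientation: [-0.048, 0.999, 0.0, -0.0]
contact_force: [-0.7, -0.7, -0.4]
gripper_width: -0.0
grasp_force: 0.0
```

Run:
```python
from h import *
o=snap("wrist","c"); see("wrist","press_spot","fork_mouth","eye","ring")
vision.read_camera("scene"); see("scene","press_spot","fork_mouth","eye","ring")
im=vision.read_camera("scene");u,v=map(int,proj("scene",[.55,.03,.1]))
a=cv2.resize(im[v-60:v+60,u-80:u+80,::-1],(512,384),interpolation=cv2.INTER_CUBIC)
cv2.imwrite("pics/c2.png",cv2.resize(np.vstack([a,cv2.imread("pics/c_full.png")]),(0,0),fx=.78,fy=.78))
```

```text
wrist press_spot [([0.5655, 0.0754, 0.1089], 0.61)]
wrist fork_mouth [([0.4629, 0.0776, 0.0829], 0.56)]
wrist eye [([0.4786, 0.0734, 0.0708], 0.93)]
wrist ring [([0.5784, -0.0444, 0.0915], 0.64)]
scene press_spot [([0.5641, 0.0719, 0.1132], 0.76)]
scene fork_mouth [([0.4619, 0.0741, 0.0815], 0.58)]
scene eye [([0.4763, 0.0702, 0.0723], 0.83)]
scene ring [([0.5764, -0.0487, 0.0947], 0.85), ([0.4652, 0.073, 0.0811], 0.21)]
```

View pics/c2.png

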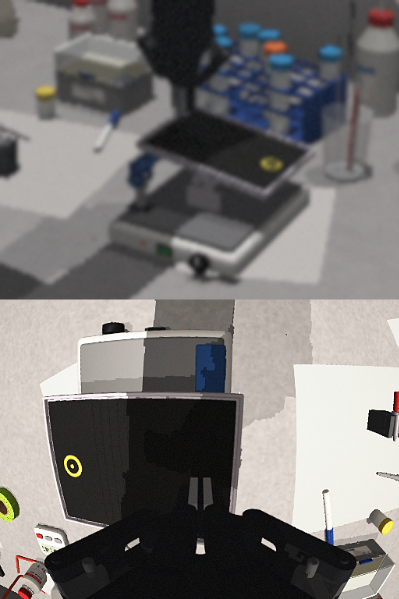

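Run:
```python
from h import *
o=monitor.get_obs()
for z in [.098,.11]:
  X=np.array(o["tcp_pos"]);X[2]=z;print(np.array(proj("wrist",X,o))*.78,proj("scene",X),proj("top",X))
u,v=map(int,proj("scene",[.55,.03,.1]));print(u-80,v-60)
print(look_for("press_spot","scene")[:2])
im=cv2.imread("pics/c_full.png")
im2=vision.read_camera("scene")[:,:,::-1]
a=cv2.resize(im[200:384,170:354],(400,400),interpolation=cv2.INTER_CUBIC)
p=proj("scene",o["tcp_pos"]);u,v=map(int,p)
b=cv2.resize(im2[v-40:v+40,u-40:u+40],(400,400),interpolation=cv2.INTER_CUBIC); cv2.circle(b,(200,200),3,(0,255,0),1)
p=np.array(proj("wrist",o["tcp_pos"],o)); q=(p-[170,200])*400/184; cv2.circle(a,tuple(int(i) for i in q),4,(0,255,0),1)
a=cv2.convertScaleAbs(a,alpha=2,beta=20); b=cv2.convertScaleAbs(b,alpha=1.6,beta=20)
cv2.imwrite("pics/d.png",np.hstack([a,b]))
```

```text
[199.89138433 169.82915169] (np.float64(234.56275829678322), np.float64(192.06540448864726)) (np.float64(230.4437076565577), np.float64(214.99130630176955))
[199.88631285 175.72040791] (np.float64(234.53860663998375), np.float64(188.57318066310262)) (np.float64(230.14250221786165), np.float64(215.02615224334272))
162 136
[{'location': [0.5581, 0.012, 0.1033], 'score': 0.59}]
```

View pics/d.png

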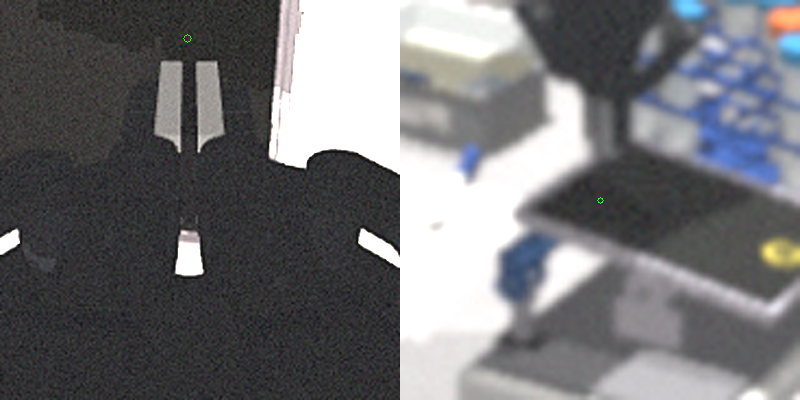

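Run:
```python
from h import *
a=cv2.imread("pics/scene0.png"); b=vision.read_camera("scene")[:,:,::-1]
u,v=map(int,proj("scene",[.55,.03,.1]))
A,B=[cv2.convertScaleAbs(cv2.resize(i[v-45:v+45,u-60:u+60],(400,300),interpolation=cv2.INTER_CUBIC),alpha=2,beta=10) for i in (a,b)]
cv2.imwrite("pics/e.png",np.hstack([A,B]))
```

```text
(no output)
```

View pics/e.png

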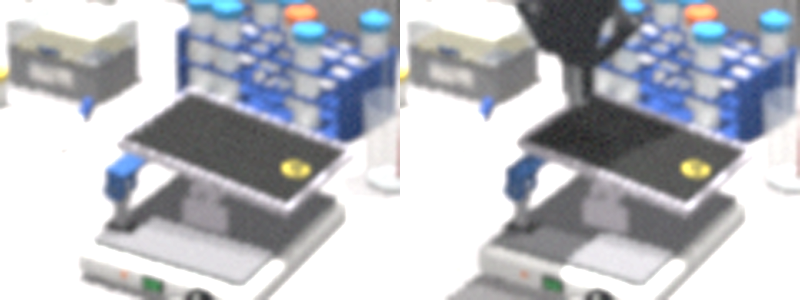

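>>> {"op": "send_rows", "data": {
  "increments": [
    {"linear": [0, 0, 1], "turn": 0},
    {"linear": [0, 0, 2], "turn": 0},
    {"linear": [0, 0, 2], "turn": 0}
  ]
}}

```text
t: 5.65
tcp_pos: [0.5641, 0.0711, 0.096]
orientation: [-0.048, 0.999, 0.0, -0.0]
contact_force: [0.4, 0.0, 0.2]
gripper_width: 0.0001
grasp_force: 0.0
```

The platform hasn't moved and there's no contact yet, so I'll keep lowering in small steps and watch the force.

>>> {"op": "send_rows", "data": {
  "increments": [
    {"linear": [0, 0, 1], "turn": 0},
    {"linear": [0, 0, 2], "turn": 0},
    {"linear": [0, 0, 3], "turn": 0},
    {"linear": [0, 0, 3], "turn": 0}
  ]
}}

```text
t: 6.15
tcp_pos: [0.5641, 0.0712, 0.0931]
orientation: [-0.048, 0.999, 0.0, -0.0]
contact_force: [0.5, -0.7, 0.8]
gripper_width: -0.0002
grasp_force: 0.0
```

Run:
```python
from h import *
o=monitor.get_obs(); print({k:np.round(v,3).tolist() for k,v in o.items()})
o=snap("wrist","f",(130,150,380,384),2.4)
i=cv2.imread("pics/f.png"); cv2.imwrite("pics/f.png",cv2.convertScaleAbs(i,alpha=5,beta=10))
```

```text
{'t': 6.15, 'joint_pos': [0.014, 0.413, -0.135, 1.023, 0.0, -0.082], 'joint_velocities': [0.002, -0.001, 0.003, 0.001, -0.0, -0.0], 'effort': [-0.002, -46.464, 25.42, -0.02, -0.0, -0.0], 'tcp_pos': [0.564, 0.071, 0.093], 'orientation': [-0.048, 0.999, 0.0, -0.0], 'contact_force': [0.511, -0.673, 0.804], 'moment': [-0.056, 0.007, -0.021], 'grasp_force': 0.0, 'gripper_width': -0.0}
```

View pics/f.png

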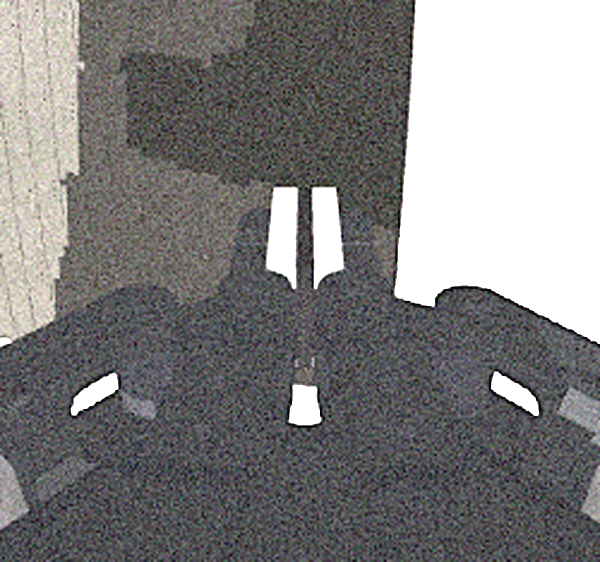

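>>> {"op": "send_rows", "data": {
  "increments": [
    {"linear": [0, 0, 2], "turn": 0},
    {"linear": [0, 0, 4], "turn": 0},
    {"linear": [0, 0, 5], "turn": 0},
    {"linear": [0, 0, 5], "turn": 0}
  ]
}}

```text
t: 6.7
tcp_pos: [0.5641, 0.0712, 0.0881]
orientation: [-0.048, 0.999, 0.0, -0.0]
contact_force: [0.1, -0.2, -0.2]
gripper_width: 0.0004
grasp_force: 0.0
```

Run:
```python
from h import *
o=monitor.get_obs(); print(o["contact_force"])
f=cv2.imread("pics/c_full.png").astype(int); 
snap("wrist","g"); g=cv2.imread("pics/g_full.png").astype(int)
for n,i in (("c",f),("g",g)):
    s=i.sum(2); print(n, s[205:245:2,250].tolist(), s[205:245:2,262].tolist())
see("wrist","press_spot","ring","fork_mouth","eye")
```

```text
[ 0.09441406 -0.18630762 -0.22019807]
c [55, 37, 8, 34, 32, 44, 52, 27, 48, 32, 42, 59, 226, 207, 194, 207, 196, 202, 210, 198] [57, 68, 27, 54, 34, 36, 43, 37, 52, 25, 44, 14, 220, 208, 200, 207, 198, 191, 207, 219]
g [42, 52, 56, 40, 37, 44, 43, 37, 60, 46, 55, 0, 210, 203, 194, 206, 199, 201, 210, 200] [32, 35, 42, 47, 51, 42, 58, 37, 45, 37, 61, 36, 217, 206, 202, 210, 199, 196, 194, 210]
wrist press_spot [([0.5631, 0.0785, 0.1127], 0.73)]
wrist ring [([0.5781, -0.0438, 0.0969], 0.67)]
wrist fork_mouth [([0.4634, 0.0766, 0.0843], 0.63)]
wrist eye [([0.4789, 0.0737, 0.0759], 0.63), ([0.7134, -0.2774, 0.002], 0.47)]
```

>>> {"op": "send_rows", "data": {
  "increments": [
    {"linear": [0, 0, 2], "turn": 0},
    {"linear": [0, 0, 4], "turn": 0},
    {"linear": [0, 0, 5], "turn": 0},
    {"linear": [0, 0, 5], "turn": 0}
  ]
}}

```text
t: 7.45
tcp_pos: [0.5641, 0.0712, 0.083]
orientation: [-0.048, 0.999, 0.0, -0.0]
contact_force: [-0.2, -0.5, -0.1]
gripper_width: -0.0003
grasp_force: 0.0
```

>>> {"op": "send_rows", "data": {
  "increments": [
    {"linear": [0, 0, 1], "turn": 0},
    {"linear": [0, 0, 2], "turn": 0},
    {"linear": [0, 0, 2], "turn": 0}
  ]
}}

```text
t: 7.82
tcp_pos: [0.5642, 0.0712, 0.0811]
orientation: [-0.048, 0.999, 0.0, -0.0]
contact_force: [-0.7, 0.7, 0.0]
gripper_width: 0.0001
grasp_force: 0.0
```

Run:
```python
from h import *
from scipy.optimize import brentq
o=monitor.get_obs(); P=np.array(o["tcp_pos"])
for x in (0.,.011,-.011):
    M=R.from_quat(o["orientation"]).as_matrix()
    for row in (228.5,):
        try: print(x, brentq(lambda z: proj("wrist",P+M@[x,.002,z],o)[1]-row,-.08,.03))
        except Exception as e: print(x,e)
s=vision.read_camera("scene")[:,:,::-1]; w=vision.read_camera("wrist")[:,:,::-1]
u,v=map(int,proj("scene",P+[0,0,.02]))
cv2.imwrite("pics/i.png",np.hstack([cv2.convertScaleAbs(cv2.resize(i,(400,400),interpolation=cv2.INTER_CUBIC),alpha=a) for i,a in ((s[v-40:v+40,u-40:u+40],3),(w[60:384,94:418],2))]))
print(u,v,proj("scene",P),proj("wrist",P,o)); 
see("wrist","press_spot","ring","fork_mouth","eye"); see("scene","press_spot","ring","fork_mouth","eye")
```

```text
0.0 -0.01648530761407667
0.011 -0.0401199708805616
-0.011 0.007149251472908339
234 191 (np.float64(234.58418295929891), np.float64(196.95108129152283)) (np.float64(256.2708995021817), np.float64(217.86484667601727))
wrist press_spot [([0.5657, 0.0767, 0.1116], 0.66)]
wrist ring [([0.5773, -0.0449, 0.0952], 0.69)]
wrist fork_mouth [([0.4635, 0.0758, 0.0861], 0.57)]
wrist eye [([0.4787, 0.0737, 0.0741], 0.55)]
scene press_spot [([0.5686, 0.0697, 0.1123], 0.71), ([0.4896, 0.3255, 0.045], 0.41)]
scene ring [([0.5804, -0.0472, 0.0954], 0.93)]
scene fork_mouth [([0.4647, 0.0739, 0.0808], 0.96)]
scene eye [([0.4768, 0.0736, 0.0728], 0.68)]
```

View pics/i.png

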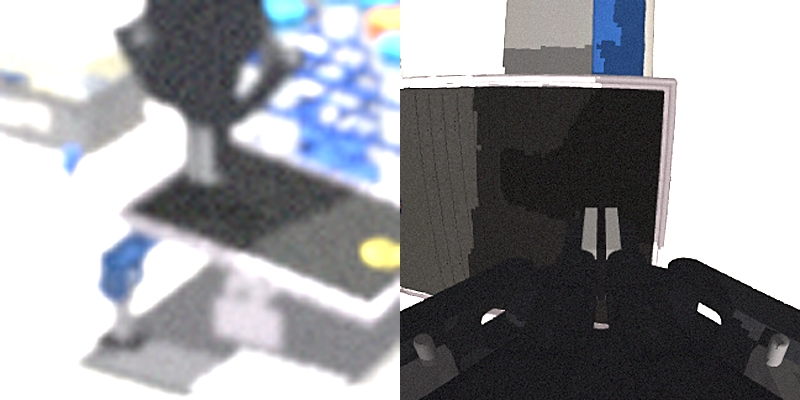

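The scene image puts the true fingertip at about (205,185) in the crop, roughly 30 mm short of the reported TCP. It should therefore be almost touching the mat, so I'll continue down.

>>> {"op": "send_rows", "data": {
  "increments": [
    {"linear": [0, 0, 1], "turn": 0},
    {"linear": [0, 0, 2], "turn": 0},
    {"linear": [0, 0, 3], "turn": 0},
    {"linear": [0, 0, 4], "turn": 0},
    {"linear": [0, 0, 4], "turn": 0}
  ]
}}

```text
t: 8.95
tcp_pos: [0.5641, 0.0711, 0.0771]
orientation: [-0.048, 0.999, 0.0, -0.0]
contact_force: [0.2, 0.4, -0.3]
gripper_width: -0.0
grasp_force: 0.0
```

>>> {"op": "send_rows", "data": {
  "increments": [
    {"linear": [0, 0, 1], "turn": 0},
    {"linear": [0, 0, 2], "turn": 0},
    {"linear": [0, 0, 3], "turn": 0},
    {"linear": [0, 0, 3], "turn": 0}
  ]
}}

```text
t: 9.45
tcp_pos: [0.5642, 0.0712, 0.0742]
orientation: [-0.048, 0.999, 0.0, 0.0]
contact_force: [0.3, 0.5, 0.6]
gripper_width: -0.0001
grasp_force: 0.0
```

Run:
```python
from h import *
vision.read_camera("scene");see("scene","press_spot","ring","fork_mouth","eye")
```

```text
scene press_spot [([0.5667, 0.0696, 0.112], 0.86)]
scene ring [([0.5755, -0.05, 0.097], 0.66), ([0.7167, -0.2784, -0.0031], 0.16)]
scene fork_mouth [([0.4662, 0.0734, 0.0793], 0.56)]
scene eye [([0.479, 0.0725, 0.0749], 0.95)]
```

>>> {"op": "send_rows", "data": {
  "increments": [
    {"linear": [0, 0, 1], "turn": 0},
    {"linear": [0, 0, 2], "turn": 0},
    {"linear": [0, 0, 3], "turn": 0},
    {"linear": [0, 0, 3], "turn": 0}
  ]
}}

```text
t: 10.2
tcp_pos: [0.5642, 0.0711, 0.0711]
orientation: [-0.048, 0.999, -0.0, 0.0]
contact_force: [0.4, -0.3, 0.9]
gripper_width: 0.0001
grasp_force: 0.1
```

>>> {"op": "send_rows", "data": {
  "increments": [
    {"linear": [0, 0, 1], "turn": 0},
    {"linear": [0, 0, 2], "turn": 0},
    {"linear": [0, 0, 2], "turn": 0}
  ]
}}

```text
t: 10.58
tcp_pos: [0.5641, 0.0711, 0.069]
orientation: [-0.048, 0.999, -0.0, -0.0]
contact_force: [0.1, 0.6, -0.7]
gripper_width: 0.0001
grasp_force: 0.0
```

Run:
```python
from h import *
snap("scene","j"); see("scene","press_spot","ring","fork_mouth","eye")
```

```text
scene press_spot [([0.5661, 0.0729, 0.1077], 0.86), ([0.4908, 0.3282, 0.0454], 0.2)]
scene ring [([0.576, -0.0466, 0.1022], 0.65)]
scene fork_mouth [([0.4639, 0.0722, 0.0742], 0.97)]
scene eye [([0.4773, 0.072, 0.0742], 0.64)]
```

>>> {"op": "send_rows", "data": {
  "increments": [
    {"linear": [0, 0, 1], "turn": 0},
    {"linear": [0, 0, 1], "turn": 0}
  ]
}}

```text
t: 11.08
tcp_pos: [0.5642, 0.0712, 0.0681]
orientation: [-0.048, 0.999, 0.0, 0.0]
contact_force: [1.0, 0.1, -0.2]
gripper_width: -0.0
grasp_force: 0.0
```

>>> {"op": "send_rows", "data": {
  "increments": [
    {"linear": [0, 0, 1], "turn": 0},
    {"linear": [0, 0, 1], "turn": 0}
  ]
}}

```text
t: 11.32
tcp_pos: [0.5642, 0.0711, 0.0671]
orientation: [-0.048, 0.999, -0.0, 0.0]
contact_force: [0.1, -0.4, 0.3]
gripper_width: -0.0001
grasp_force: 0.1
```

>>> {"op": "send_rows", "data": {
  "increments": [
    {"linear": [0, 0, 1], "turn": 0},
    {"linear": [0, 0, 1], "turn": 0}
  ]
}}

```text
t: 11.58
tcp_pos: [0.5642, 0.0711, 0.0661]
orientation: [-0.048, 0.999, -0.0, -0.0]
contact_force: [-0.0, 0.1, -0.2]
gripper_width: 0.0
grasp_force: 0.1
```

Run:
```python
from h import *
snap("scene","k"); see("scene","press_spot","ring","fork_mouth"); snap("wrist","kw"); see("wrist","press_spot","ring","fork_mouth")
u,v=map(int,proj("scene",[.55,.03,.1]))
ims=[cv2.convertScaleAbs(cv2.resize(cv2.imread(f"pics/{n}.png")[v-45:v+45,u-60:u+60],(400,300),interpolation=cv2.INTER_CUBIC),alpha=2,beta=10) for n in ("scene0","k_full")]
cv2.imwrite("pics/k2.png",np.hstack(ims))
```

```text
scene press_spot [([0.5678, 0.0756, 0.1054], 0.87), ([0.4915, 0.3286, 0.0451], 0.5)]
scene ring [([0.5771, -0.046, 0.1028], 0.88)]
scene fork_mouth [([0.4647, 0.0709, 0.0717], 0.63)]
wrist press_spot [([0.5662, 0.0818, 0.1021], 0.71)]
wrist ring [([0.5781, -0.0417, 0.1021], 0.91)]
wrist fork_mouth [([0.4633, 0.0755, 0.0775], 0.65)]
```

View pics/k2.png

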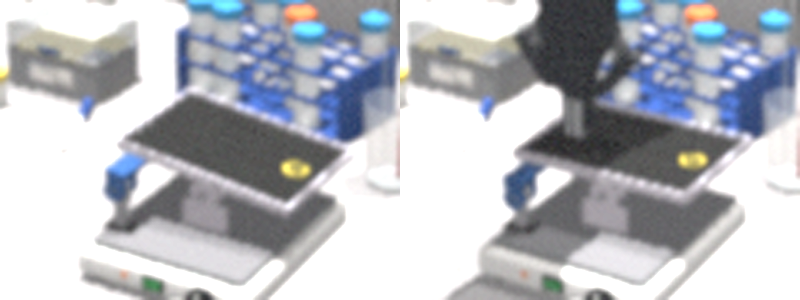

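The platform is nearly level now (ring and press spot both at z about 0.102). One more push until the stop gives a clear force.

>>> {"op": "send_rows", "data": {
  "increments": [
    {"linear": [0, 0, 1], "turn": 0},
    {"linear": [0, 0, 1], "turn": 0}
  ]
}}

```text
t: 12.22
tcp_pos: [0.5643, 0.0712, 0.0659]
orientation: [-0.048, 0.999, 0.0, 0.0]
contact_force: [-2.3, -0.9, 6.0]
gripper_width: -0.0
grasp_force: 2.5
```

>>> {"op": "send_rows", "data": {
  "increments": [
    {"linear": [0, 0, 1], "turn": 0},
    {"linear": [0, 0, 1], "turn": 0}
  ]
}}

```text
t: 12.48
tcp_pos: [0.5643, 0.0711, 0.0659]
orientation: [-0.048, 0.999, -0.0, 0.001]
contact_force: [-5.0, 0.3, 11.2]
gripper_width: 0.0
grasp_force: 5.5
```

>>> {"op": "send_rows", "data": {
  "increments": [
    {"linear": [0, 0, 1], "turn": 0},
    {"linear": [0, 0, 1], "turn": 0}
  ]
}}

```text
t: 12.72
tcp_pos: [0.5644, 0.0711, 0.0658]
orientation: [-0.048, 0.999, -0.0, 0.001]
contact_force: [-6.6, -0.7, 16.5]
gripper_width: 0.0001
grasp_force: 8.5
```

The stop is reached at about 16 N, which shows the real fingertips sit 36 mm behind the reported TCP. Lifting off and moving to view the pin.

>>> {"op": "send_rows", "data": {
  "increments": [
    {"linear": [0, 0, -10], "turn": 0},
    {"linear": [0, 0, -50], "turn": 0},
    {"linear": [0, 20, -85], "turn": 0},
    {"linear": [10, 75, -85], "turn": 0},
    {"linear": [25, 130, -85], "turn": 0}
  ]
}}

```text
t: 13.35
tcp_pos: [0.5276, 0.1993, 0.149]
orientation: [-0.047, 0.999, 0.0, 0.001]
contact_force: [0.3, 0.8, -0.6]
gripper_width: -0.0002
grasp_force: 0.0
```

>>> {"op": "send_rows", "data": {
  "increments": [
    {"linear": [18, 58, 0], "turn": 0},
    {"linear": [36, 115, 0], "turn": 0},
    {"linear": [36, 115, 0], "turn": 0}
  ],
  "jaw": 0.5
}}

```text
t: 13.72
tcp_pos: [0.478, 0.3127, 0.1482]
orientation: [-0.051, 0.999, 0.0, -0.0]
contact_force: [-0.3, -1.0, 0.4]
gripper_width: 0.0425
grasp_force: 0.0
```

Run:
```python
from h import *
o,M,p=st(); print(p,yaw())
o=snap("wrist","m"); see("wrist","pin","v_block","fork_mouth")
for d in look_for("pin","wrist")[:2]: print("look",d)
im=cv2.imread("pics/m_full.png"); hsv=cv2.cvtColor(im,cv2.COLOR_BGR2HSV)
m=((hsv[...,0]<8)|(hsv[...,0]>172))&(hsv[...,1]>130)&(hsv[...,2]>60)
n,l,s,c=cv2.connectedComponentsWithStats(m.astype(np.uint8))
for i in np.argsort(-s[1:,4])[:4]+1:
    u,v=c[i]; print("red",s[i],c[i],onz("wrist",u,v,.0457,o))
vision.read_camera("top"); see("top","pin","fork_mouth","eye","ring","press_spot"); vision.read_camera("scene"); see("scene","pin","fork_mouth","eye","ring","press_spot")
```

```text
[0.47804316 0.31265894 0.14820386] 5.883614395116925
wrist pin [([0.4895, 0.326, 0.0462], 0.73)]
wrist v_block [([0.493, 0.3279, -0.0017], 0.87), ([0.463, 0.0738, 0.0765], 0.53)]
wrist fork_mouth [([0.4606, 0.0762, 0.0764], 0.67)]
look {'location': [0.4829, 0.3263, 0.0471], 'score': 0.81}
red [263 161  15  28 366] [269.72404372 173.81967213] [0.47337292 0.32544873 0.0457    ]
red [497 128  15  12 118] [504.60169492 133.91525424] [0.38756425 0.61299727 0.0457    ]
red [481 143   7   2   7] [484.         143.28571429] [0.40591868 0.57736717 0.0457    ]
red [482 157   3   3   3] [483. 158.] [0.42355201 0.58092477 0.0457    ]
top pin [([0.4903, 0.3267, 0.0416], 0.4)]
top fork_mouth [([0.4644, 0.0707, 0.0736], 0.84), ([0.6807, 0.288, 0.0023], 0.44)]
top eye [([0.4749, 0.0727, 0.0741], 0.93), ([0.5148, -0.3023, 0.0134], 0.16)]
top ring []
top press_spot [([0.5653, 0.075, 0.1007], 0.76)]
scene pin [([0.4914, 0.3267, 0.0475], 0.41)]
scene fork_mouth [([0.4669, 0.0736, 0.0715], 0.78), ([0.6419, -0.4055, -0.0015], 0.42)]
scene eye [([0.4772, 0.0704, 0.0746], 0.73)]
scene ring [([0.5766, -0.044, 0.1011], 0.69)]
scene press_spot [([0.5675, 0.0731, 0.1044], 0.85), ([0.7157, -0.2811, -0.0024], 0.65)]
```

Run:
```python
from h import *
o,M,p=st()
im=cv2.imread("pics/m_full.png"); hsv=cv2.cvtColor(im,cv2.COLOR_BGR2HSV)
m=((hsv[...,0]<8)|(hsv[...,0]>172))&(hsv[...,1]>100)&(hsv[...,2]>50); m[:155]=0;m[195:]=0;m[:,:255]=0;m[:,290:]=0
vv,uu=np.nonzero(m); W=np.array([onz("wrist",u,v,.0507,o)[:2] for u,v in zip(uu,vv)])
c=W.mean(0);w,V=np.linalg.eigh(np.cov((W-c).T)); d=V[:,1]*np.sign(V[0,1]); print("knob",c,np.degrees(np.arctan2(d[1],d[0])),np.sqrt(w*12))
# row-wise midline
q=[]
for r in sorted(set(vv)): q.append(onz("wrist",uu[vv==r].mean(),r,.0507,o)[:2])
q=np.array(q);print("mid yaw",np.degrees(np.polyfit(q[2:-2,0],q[2:-2,1],1)[0]), q[0],q[-1])
# rocker fit
L={"press":((5,62),[(.565,.0694),(.5653,.075),(.5675,.0731),(.5678,.0735),(.566,.072)]),
"ring":((5,-62),[(.5771,-.046),(.5781,-.0417),(.5766,-.044),(.5794,-.045),(.5784,-.0444)]),
"fork":((-98,65),[(.4644,.0707),(.4669,.0736),(.4606,.0762),(.4633,.0755),(.4647,.0709)]),
"eye":((-84,65),[(.4749,.0727),(.4772,.0704),(.479,.0725),(.4787,.0737),(.4786,.0734)])}
A=np.array([v[0] for v in L.values()])/1e3; B=np.array([np.mean(v[1],0) for v in L.values()]); print(B)
a,b=A.mean(0),B.mean(0); U,S,Vt=np.linalg.svd((A-a).T@(B-b)); Rm=(U@Vt).T
print("rocker yaw",np.degrees(np.arctan2(Rm[1,0],Rm[0,0])),"org",b-Rm@a); print(np.round((Rm@(A-a).T).T+b,4))
print(lin([c[0],c[1],.10]),yaw())
```

```text
knob [0.47446616 0.32147448] 6.871981467945596 [0.01320499 0.02717589]
mid yaw 7.168893239422846 [0.46033941 0.32317045] [0.48834407 0.32288676]
[[ 0.56632  0.0726 ]
 [ 0.57792 -0.04422]
 [ 0.46398  0.07338]
 [ 0.47768  0.07254]]
rocker yaw 4.532042419027106 org [0.56690859 0.01457433]
[[ 0.567   0.0768]
 [ 0.5768 -0.0468]
 [ 0.4641  0.0716]
 [ 0.478   0.0727]]
[ 4.3 12.8 48.2] 5.513999112937928
```

Run:
```python
from h import *
from scipy.optimize import brentq
o,M,P=st(); print(P,yaw(),lin([.4734,.3252,.06]))
for r in (228.5,261): print(r,brentq(lambda z: proj("wrist",P+M@[.009,.002,z],o)[1]-r,-.12,.03))
```

```text
[0.47995732 0.30914744 0.14821239] 5.513999112937928 [ 5.  16.6 88.2]
228.5 -0.03582306794456364
261 -0.06910934648583641
```

>>> {"op": "send_rows", "data": {
  "increments": [
    {"linear": [5, 16.5, 30], "turn": -0.02},
    {"linear": [5, 16.5, 80], "turn": -0.02},
    {"linear": [5, 16.5, 88], "turn": -0.02},
    {"linear": [5, 16.5, 88], "turn": -0.02}
  ]
}}

```text
t: 15.08
tcp_pos: [0.4733, 0.325, 0.0605]
orientation: [-0.058, 0.998, -0.0, -0.0]
contact_force: [-0.1, -0.4, -0.1]
gripper_width: 0.0429
grasp_force: 0.0
```

```bash
cat >> h.py <<'E'
def red(name,z,roi=None):
    o=snap("wrist",name); im=cv2.imread(f"pics/{name}_full.png"); hsv=cv2.cvtColor(im,cv2.COLOR_BGR2HSV)
    m=((hsv[...,0]<8)|(hsv[...,0]>172))&(hsv[...,1]>130)&(hsv[...,2]>40)
    n,l,s,c=cv2.connectedComponentsWithStats(m.astype(np.uint8))
    i=min(range(1,n),key=lambda i:np.hypot(*(c[i]-[256,200]))-s[i,4]**.5*3)
    vv,uu=np.nonzero(l==i); W=np.array([onz("wrist",u,v,z,o)[:2] for u,v in zip(uu,vv)])
    k=W.mean(0); w,V=np.linalg.eigh(np.cov((W-k).T)); d=V[:,1]*np.sign(V[0,1])
    print("red",s[i],c[i],"ctr",k,"yaw",np.degrees(np.arctan2(d[1],d[0])),"size",np.sqrt(w*12),"tcp",o["tcp_pos"],"yaw",yaw()); return o
E
python3 - <<'E'
from h import *
red("n",.048); see("wrist","pin")
print(lin([.4734,.3252,.06]))
E
```

```text
red [247 190  21  41 740] [257.17027027 210.53513514] ctr [0.47308758 0.32558107] yaw 8.499881856021373 size [0.01307093 0.02871536] tcp [0.47325656 0.3249647  0.06054349] yaw 6.647681690220022
wrist pin [([0.4896, 0.3253, 0.0467], 0.94)]
[ 1.6 -0.4  2.2]
```

>>> {"op": "send_rows", "data": {
  "increments": [
    {"linear": [1, 0, 30], "turn": -0.02},
    {"linear": [1, 0, 60], "turn": -0.02},
    {"linear": [1, 0, 69], "turn": -0.02},
    {"linear": [1, 0, 69], "turn": -0.02}
  ]
}}

```text
t: 15.68
tcp_pos: [0.4731, 0.3253, -0.0079]
orientation: [-0.068, 0.998, 0.0, 0.0]
contact_force: [0.6, 0.5, 0.8]
gripper_width: 0.0428
grasp_force: 0.0
```

>>> {"op": "send_rows", "data": {
  "increments": [
    {"linear": [0, 0, 0], "turn": 0},
    {"linear": [0, 0, 0], "turn": 0},
    {"linear": [0, 0, 0], "turn": 0},
    {"linear": [0, 0, 0], "turn": 0}
  ],
  "jaw": 0,
  "squeeze": 30
}}

```text
t: 16.18
tcp_pos: [0.4737, 0.3256, -0.0077]
orientation: [-0.068, 0.998, 0.0, 0.001]
contact_force: [1.2, 0.4, 4.2]
gripper_width: 0.013
grasp_force: 30.3
```

The pin is gripped (13 mm opening on the 14 mm knob, 30 N). Lifting it out.

>>> {"op": "send_rows", "data": {
  "increments": [
    {"linear": [0, 0, -10], "turn": 0},
    {"linear": [0, 0, -40], "turn": 0},
    {"linear": [0, 0, -80], "turn": 0},
    {"linear": [0, 0, -80], "turn": 0}
  ]
}}

```text
t: 16.68
tcp_pos: [0.4746, 0.3263, 0.0747]
orientation: [-0.068, 0.998, 0.001, 0.003]
contact_force: [1.3, 0.4, -0.8]
gripper_width: 0.0129
grasp_force: 29.9
```

Run:
```python
from h import *
print(lin([.385,.066,.06]),yaw(),st()[2])
snap("wrist","p"); see("wrist","pin","fork_mouth","eye","ring","press_spot")
```

```text
[ 124.2 -245.7   13.5] 7.810571698022446 [0.47460679 0.32630239 0.07470964]
wrist pin [([0.4911, 0.3247, 0.1272], 0.77), ([0.4916, 0.3271, -0.0028], 0.29)]
wrist fork_mouth []
wrist eye []
wrist ring []
wrist press_spot [([0.4894, 0.3265, 0.1289], 0.62)]
```

>>> {"op": "send_rows", "data": {
  "increments": [
    {"linear": [32, -45, 0], "turn": 0},
    {"linear": [62, -95, 0], "turn": 0.02},
    {"linear": [92, -145, 0], "turn": 0.05},
    {"linear": [110, -196, 5], "turn": 0.05},
    {"linear": [124, -245, 13], "turn": 0.05}
  ]
}}

```text
t: 17.6
tcp_pos: [0.3815, 0.064, 0.0576]
orientation: [-0.043, 0.999, -0.0, -0.0]
contact_force: [1.2, 0.7, -0.3]
gripper_width: 0.0127
grasp_force: 29.9
```

>>> {"op": "send_rows", "data": {
  "increments": [
    {"linear": [0, 0, 0], "turn": 0},
    {"linear": [0, 0, 0], "turn": 0}
  ]
}}

```text
t: 17.85
tcp_pos: [0.3826, 0.0657, 0.0579]
orientation: [-0.043, 0.999, 0.0, -0.0]
contact_force: [-0.4, 0.6, -1.1]
gripper_width: 0.0129
grasp_force: 29.9
```

Run:
```python
from h import *
print(st()[2],yaw())
o=snap("wrist","q"); see("wrist","pin","fork_mouth","eye","ring","press_spot")
snap("scene","qs"); see("scene","pin","fork_mouth","eye")
snap("top","qt"); see("top","pin","fork_mouth","eye")
o=monitor.get_obs();M=R.from_quat(o["orientation"]).as_matrix();P=np.array(o["tcp_pos"])
for n,d in (("origin",17),("tip",54)): print(n,proj("wrist",P+M@[-d/1e3,0,-.0534],o),P+M@[-d/1e3,0,-.0534])
a=cv2.imread("pics/q_full.png")[60:300,136:376]; 
cv2.imwrite("pics/q2.png",cv2.convertScaleAbs(cv2.resize(a,(600,600),interpolation=cv2.INTER_CUBIC),alpha=1.6,beta=10))
```

```text
[0.38261007 0.06570346 0.05791635] 4.907035285674423
wrist pin [([0.3986, 0.0654, 0.1108], 0.65)]
wrist fork_mouth [([0.4624, 0.0741, 0.0729], 0.49), ([0.4876, 0.3297, -0.0019], 0.3)]
wrist eye []
wrist ring [([0.7153, -0.2792, -0.0037], 0.38)]
wrist press_spot []
scene pin [([0.7824, -0.1754, -0.0001], 0.23)]
scene fork_mouth [([0.467, 0.0723, 0.0738], 0.88)]
scene eye [([0.4778, 0.0728, 0.076], 0.62)]
top pin [([0.4021, 0.0656, 0.1091], 0.54)]
top fork_mouth [([0.4646, 0.0718, 0.0759], 0.71), ([0.6502, -0.406, -0.001], 0.52)]
top eye [([0.4771, 0.0772, 0.0725], 0.79)]
origin (np.float64(256.2146023994637), np.float64(287.8470730615528)) [0.39978844 0.06691888 0.11160296]
tip (np.float64(256.17153435408216), np.float64(337.0736414379603)) [0.43665091 0.07010602 0.11160623]
```

View pics/q2.png

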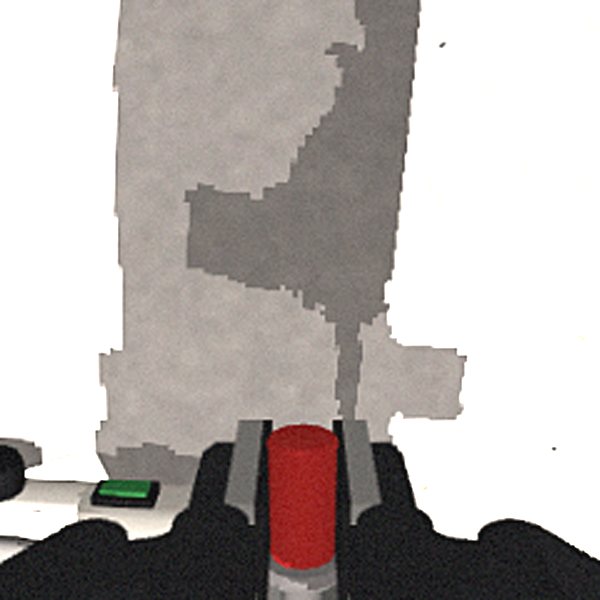

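The pin lies straight in the jaws (knob at (302,500) in the crop) and the fork is hidden behind the gripper. I'll measure its blue outline numerically in the earlier clear wrist view and the top view.

Run:
```python
from h import *
o=monitor.get_obs()
def blue(n):
    h=cv2.cvtColor(cv2.imread(f"pics/{n}_full.png"),cv2.COLOR_BGR2HSV)
    m=((h[...,0]>100)&(h[...,0]<125)&(h[...,1]>120)&(h[...,2]>30)).astype(np.uint8)
    return cv2.connectedComponentsWithStats(m)
for n,cam in (("q","wrist"),("qt","top")):
    c,l,s,k=blue(n); X=proj(cam,[.478,.0735,.08],o); print(n,"expect",X)
    for i in range(1,c):
        if s[i,4]>15 and np.hypot(*(k[i]-X))<60:
            print(s[i],k[i],onz(cam,*k[i],.083,o))
            vv,uu=np.nonzero(l==i)
            for r in range(s[i,1],s[i,1]+s[i,3],max(1,s[i,3]//8)):
                x=uu[vv==r]; 
                if len(x): a,b=onz(cam,x.min()-.5,r,.083,o),onz(cam,x.max()+.5,r,.083,o); print(r,x.min(),x.max(),np.round((a+b)[:2]/2,4),np.round(np.linalg.norm(a-b),4))
p=np.array(o["tcp_pos"]);print(p)
```

```text
q expect (np.float64(255.91772634113778), np.float64(344.9834941174148))
qt expect (np.float64(230.0856135575164), np.float64(243.8421632334161))
[226 238   9  12  78] [230.29487179 243.21794872] [0.48009444 0.07265468 0.083     ]
238 231 233 [0.4956 0.0676] 0.009
239 227 233 [0.4926 0.0735] 0.0209
240 226 233 [0.4897 0.075 ] 0.0239
241 226 234 [0.4867 0.0735] 0.0268
242 227 234 [0.4837 0.072 ] 0.0239
243 227 234 [0.4807 0.072 ] 0.0239
244 227 234 [0.4778 0.072 ] 0.0238
245 228 233 [0.4748 0.072 ] 0.0179
246 228 233 [0.4718 0.072 ] 0.0179
247 228 233 [0.4689 0.072 ] 0.0179
248 228 233 [0.4659 0.072 ] 0.0179
249 228 230 [0.463  0.0765] 0.0089
[0.38285589 0.0654601  0.05820145]
```

Run:
```python
from h import *
o={"tcp_pos":[.5642,.0711,.0661],"orientation":[-.048,.99885,0,0]}
im=cv2.imread("pics/kw_full.png"); h=cv2.cvtColor(im,cv2.COLOR_BGR2HSV)
m=((h[...,0]>100)&(h[...,0]<125)&(h[...,1]>100)&(h[...,2]>20)).astype(np.uint8)
c,l,s,k=cv2.connectedComponentsWithStats(m); X=proj("wrist",[.478,.0735,.08],o); print(X)
i=min([j for j in range(1,c) if s[j,4]>60],key=lambda j:np.hypot(*(k[j]-X))); print(s[i],k[i]); vv,uu=np.nonzero(l==i)
for r in range(s[i,1],s[i,1]+s[i,3],3):
    x=uu[vv==r]
    if len(x): a,b=onz("wrist",x.min()-.5,r,.080,o),onz("wrist",x.max()+.5,r,.080,o); print(r,x.min(),x.max(),np.round(a[:2],4),np.round(b[:2],4),np.round(((a+b)/2)[:2],4))
```

```text
(np.float64(275.96148777019516), np.float64(81.47735482475059))
[ 255   51   45   72 3078] [277.05133203  86.43437297]
51 258 277 [0.462  0.0618] [0.4608 0.0726] [0.4614 0.0672]
54 257 299 [0.4637 0.0614] [0.4609 0.0848] [0.4623 0.0731]
57 257 299 [0.4654 0.0616] [0.4626 0.085 ] [0.464  0.0733]
60 256 299 [0.4672 0.0612] [0.4643 0.0851] [0.4658 0.0732]
63 256 299 [0.4689 0.0614] [0.466  0.0853] [0.4674 0.0733]
66 256 299 [0.4705 0.0616] [0.4677 0.0855] [0.4691 0.0735]
69 256 299 [0.4722 0.0617] [0.4694 0.0857] [0.4708 0.0737]
72 256 299 [0.4739 0.0619] [0.4711 0.0858] [0.4725 0.0739]
75 256 299 [0.4756 0.062 ] [0.4728 0.086 ] [0.4742 0.074 ]
78 256 298 [0.4772 0.0622] [0.4745 0.0856] [0.4759 0.0739]
81 256 299 [0.4789 0.0624] [0.4762 0.0864] [0.4775 0.0744]
84 256 299 [0.4806 0.0625] [0.4778 0.0865] [0.4792 0.0745]
87 256 299 [0.4822 0.0627] [0.4795 0.0867] [0.4809 0.0747]
90 256 298 [0.4839 0.0629] [0.4812 0.0863] [0.4826 0.0746]
93 255 298 [0.4856 0.0625] [0.4829 0.0865] [0.4843 0.0745]
96 256 298 [0.4872 0.0632] [0.4846 0.0867] [0.4859 0.0749]
99 256 298 [0.4889 0.0633] [0.4862 0.0869] [0.4876 0.0751]
102 255 298 [0.4906 0.063 ] [0.4879 0.0871] [0.4893 0.075 ]
105 255 298 [0.4922 0.0631] [0.4896 0.0873] [0.4909 0.0752]
108 255 298 [0.4939 0.0633] [0.4913 0.0875] [0.4926 0.0754]
111 255 298 [0.4956 0.0634] [0.4929 0.0877] [0.4942 0.0755]
114 255 298 [0.4972 0.0636] [0.4946 0.0878] [0.4959 0.0757]
117 255 298 [0.4989 0.0638] [0.4963 0.088 ] [0.4976 0.0759]
120 255 298 [0.5006 0.0639] [0.4979 0.0882] [0.4993 0.0761]
```

>>> {"op": "send_rows", "data": {
  "increments": [
    {"linear": [0, 0.5, 20], "turn": 0},
    {"linear": [0, 0.5, 36.5], "turn": 0},
    {"linear": [0, 0.5, 36.5], "turn": 0},
    {"linear": [-10, 0.5, 36.5], "turn": 0},
    {"linear": [-10, 0.5, 36.5], "turn": 0}
  ]
}}

```text
t: 19.18
tcp_pos: [0.3953, 0.0668, 0.0227]
orientation: [-0.043, 0.999, -0.0, 0.002]
contact_force: [0.4, 0.5, -0.5]
gripper_width: 0.013
grasp_force: 29.9
```

Run:
```python
from h import *
o,M,P=st(); print(P,yaw(),o["contact_force"])
snap("wrist","r");snap("scene","rs"); see("scene","pin","fork_mouth","eye"); see("wrist","pin","fork_mouth")
tip=P+M@[-.054,0,-.0534]; fk=np.array([.4635,.0728,.075]);print(tip)
u,v=np.array(proj("scene",(tip+fk)/2)).astype(int)
b=cv2.imread("pics/rs_full.png")[v-30:v+30,u-40:u+40]; k=8; b=cv2.resize(b,None,fx=k,fy=k,interpolation=cv2.INTER_CUBIC)
b=cv2.convertScaleAbs(b,alpha=1.6)
for X,c in ((tip,(0,255,0)),(fk,(0,0,255)),(P+M@[-.017,0,-.0534],(255,255,0))):
    q=np.array(proj("scene",X)); cv2.circle(b,tuple(((q-[u-40,v-30])*k).astype(int).tolist()),4,c,1)
cv2.imwrite("pics/r2.png",b)
```

```text
[0.39527253 0.06680478 0.02269   ] 4.934038714938759 [ 0.35185217  0.51275527 -0.5369416 ]
scene pin [([0.564, 0.0129, -0.004], 0.73)]
scene fork_mouth [([0.4632, 0.076, 0.073], 0.84)]
scene eye [([0.4793, 0.0729, 0.0718], 0.76), ([0.6062, -0.4294, -0.0035], 0.58)]
wrist pin [([0.4091, 0.0678, 0.0744], 0.97)]
wrist fork_mouth []
[0.44889755 0.0714418  0.07626625]
```

View pics/r2.png

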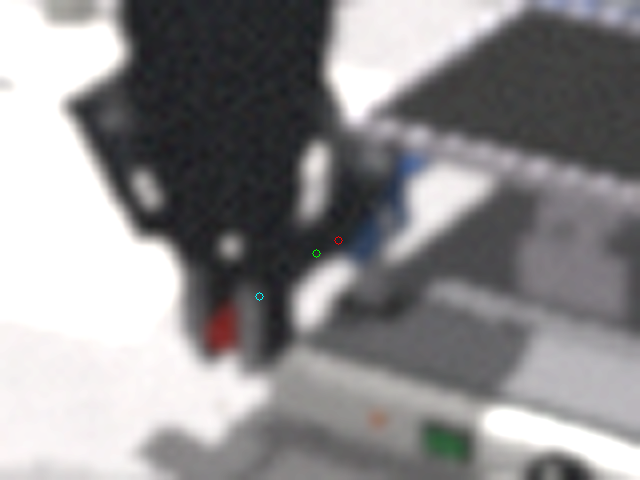

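The pin tip (green) lines up just in front of the bore mouth (red). Advancing in stages.

>>> {"op": "send_rows", "data": {
  "increments": [
    {"linear": [-6, 0, 1], "turn": 0},
    {"linear": [-12, 0, 1], "turn": 0},
    {"linear": [-16, 0, 1], "turn": 0},
    {"linear": [-18, 0, 1], "turn": 0}
  ]
}}

```text
t: 20.02
tcp_pos: [0.4112, 0.0684, 0.0207]
orientation: [-0.043, 0.999, 0.0, 0.0]
contact_force: [-1.1, 0.7, -0.5]
gripper_width: 0.0128
grasp_force: 29.9
```

>>> {"op": "send_rows", "data": {
  "increments": [
    {"linear": [-2, 0, 0], "turn": 0},
    {"linear": [-4, 0, 0], "turn": 0},
    {"linear": [-4, 0, 0], "turn": 0}
  ]
}}

```text
t: 20.4
tcp_pos: [0.4148, 0.0687, 0.0207]
orientation: [-0.043, 0.999, 0.0, 0.0]
contact_force: [0.2, -0.5, -0.6]
gripper_width: 0.013
grasp_force: 29.9
```

>>> {"op": "send_rows", "data": {
  "increments": [
    {"linear": [-2, 0, -0.5], "turn": 0},
    {"linear": [-4, 0, -0.5], "turn": 0},
    {"linear": [-6, 0, -0.5], "turn": 0},
    {"linear": [-6, 0, -0.5], "turn": 0}
  ]
}}

```text
t: 20.9
tcp_pos: [0.4209, 0.0692, 0.0212]
orientation: [-0.043, 0.999, 0.0, 0.0]
contact_force: [-0.1, 0.4, -0.1]
gripper_width: 0.0129
grasp_force: 29.9
```

>>> {"op": "send_rows", "data": {
  "increments": [
    {"linear": [-2, 0, 0], "turn": 0},
    {"linear": [-4, 0, 0], "turn": 0},
    {"linear": [-4, 0, 0], "turn": 0}
  ]
}}

```text
t: 21.28
tcp_pos: [0.4249, 0.0696, 0.0212]
orientation: [-0.043, 0.999, 0.0, 0.0]
contact_force: [-0.3, -0.1, -0.8]
gripper_width: 0.0131
grasp_force: 29.9
```

>>> {"op": "send_rows", "data": {
  "increments": [
    {"linear": [-2, 0, 0], "turn": 0},
    {"linear": [-4, 0, 0], "turn": 0},
    {"linear": [-6, 0, 0], "turn": 0},
    {"linear": [-8, 0, 0], "turn": 0},
    {"linear": [-8, 0, 0], "turn": 0}
  ]
}}

```text
t: 21.9
tcp_pos: [0.4329, 0.0702, 0.0212]
orientation: [-0.043, 0.999, 0.0, 0.0]
contact_force: [-0.1, 0.3, -0.8]
gripper_width: 0.013
grasp_force: 29.9
```

>>> {"op": "send_rows", "data": {
  "increments": [
    {"linear": [-2, 0, 0], "turn": 0},
    {"linear": [-4, 0, 0], "turn": 0},
    {"linear": [-6, 0, 0], "turn": 0},
    {"linear": [-6, 0, 0], "turn": 0}
  ]
}}

```text
t: 22.4
tcp_pos: [0.439, 0.0707, 0.0212]
orientation: [-0.043, 0.999, -0.0, 0.0]
contact_force: [-0.9, -0.1, 0.2]
gripper_width: 0.0132
grasp_force: 29.9
```

>>> {"op": "send_rows", "data": {
  "increments": [
    {"linear": [-2, 0, 0], "turn": 0},
    {"linear": [-4, 0, 0], "turn": 0},
    {"linear": [-5, 0, 0], "turn": 0},
    {"linear": [-5, 0, 0], "turn": 0}
  ]
}}

```text
t: 22.9
tcp_pos: [0.4437, 0.0711, 0.0212]
orientation: [-0.043, 0.999, -0.0, 0.0]
contact_force: [-1.3, -1.4, 1.6]
gripper_width: 0.0127
grasp_force: 30.1
```

>>> {"op": "send_rows", "data": {
  "increments": [
    {"linear": [-1, 0, 0], "turn": 0},
    {"linear": [-2, 0, 0], "turn": 0},
    {"linear": [-2, 0, 0], "turn": 0}
  ]
}}

```text
t: 23.28
tcp_pos: [0.4455, 0.0712, 0.0212]
orientation: [-0.043, 0.999, -0.0, -0.0]
contact_force: [-2.7, -3.8, 3.1]
gripper_width: 0.0132
grasp_force: 30.2
```

>>> {"op": "send_rows", "data": {
  "increments": [
    {"linear": [-1, 0, 0], "turn": 0},
    {"linear": [-2, 0, 0], "turn": 0},
    {"linear": [-2, 0, 0], "turn": 0}
  ]
}}

```text
t: 23.65
tcp_pos: [0.4457, 0.0712, 0.021]
orientation: [-0.043, 0.999, -0.0, -0.002]
contact_force: [-6.8, -3.8, 6.8]
gripper_width: 0.0129
grasp_force: 30.6
```

>>> {"op": "send_rows", "data": {
  "increments": [
    {"linear": [-1.5, 0, 0], "turn": 0},
    {"linear": [-1.5, 0, 0], "turn": 0}
  ]
}}

```text
t: 23.9
tcp_pos: [0.4456, 0.0713, 0.0208]
orientation: [-0.043, 0.999, -0.0, -0.003]
contact_force: [-9.8, -4.4, 10.9]
gripper_width: 0.0124
grasp_force: 30.9
```

Run:
```python
from h import *
o,M,P=st(); print(P,o["contact_force"],o["moment"])
snap("wrist","s");see("wrist","pin","fork_mouth"); snap("top","st"); see("top","pin","fork_mouth","eye"); snap("scene","ss"); see("scene","pin","fork_mouth","ring","press_spot")
```

```text
[0.44559785 0.07127729 0.02080426] [-9.83480971 -4.36266756 10.86121763] [-0.78703968  1.64309943 -0.05913551]
wrist pin [([0.462, 0.0711, 0.0735], 0.73)]
wrist fork_mouth [([0.463, 0.0726, 0.0768], 0.84), ([0.4632, 0.0716, 0.074], 0.21)]
top pin []
top fork_mouth [([0.4659, 0.0711, 0.076], 0.9)]
top eye [([0.4788, 0.076, 0.0726], 0.65)]
scene pin []
scene fork_mouth [([0.4655, 0.0776, 0.0701], 0.75), ([0.5676, 0.0757, 0.1045], 0.39)]
scene ring [([0.5751, -0.0473, 0.1042], 0.73)]
scene press_spot [([0.5669, 0.0734, 0.1025], 0.9)]
```

The flange is seated: travel stalls at 0.4456 as the force rises. Releasing and lifting away.

>>> {"op": "send_rows", "data": {
  "increments": [
    {"linear": [1, 0, 0], "turn": 0},
    {"linear": [1, 0, 0], "turn": 0},
    {"linear": [1, 0, 0], "turn": 0},
    {"linear": [1, 0, 0], "turn": 0}
  ],
  "jaw": 0.4
}}

```text
t: 25.0
tcp_pos: [0.4484, 0.0718, 0.0212]
orientation: [-0.043, 0.999, 0.0, 0.0]
contact_force: [1.1, 0.5, 0.0]
gripper_width: 0.0345
grasp_force: 0.0
```

>>> {"op": "send_rows", "data": {
  "increments": [
    {"linear": [1, 0, -20], "turn": 0},
    {"linear": [1, 0, -50], "turn": 0},
    {"linear": [10, 0, -100], "turn": 0},
    {"linear": [10, 0, -150], "turn": 0},
    {"linear": [10, 0, -150], "turn": 0}
  ]
}}

```text
t: 25.62
tcp_pos: [0.4416, 0.0709, 0.1752]
orientation: [-0.043, 0.999, 0.0, 0.004]
contact_force: [0.6, 0.7, -1.1]
gripper_width: 0.0342
grasp_force: 0.0
```

Run:
```python
from h import *
o,M,P=st(); print(P,yaw())
red("t",.078);see("wrist","pin","fork_mouth"); snap("top","tt"); see("top","pin","fork_mouth","gauge_stand","gauge","ring"); snap("scene","ts"); see("scene","pin","fork_mouth","ring","gauge_stand","gauge","press_spot")
```

```text
[0.44164714 0.07086716 0.17524312] 4.944084586060493
red [249 166  15  29 396] [256.30555556 180.21212121] ctr [0.44430115 0.07105208] yaw 4.689857512120267 size [0.01353209 0.02791308] tcp [0.44164714 0.07086716 0.17524312] yaw 4.941393315362929
wrist pin [([0.4616, 0.0698, 0.0761], 0.87)]
wrist fork_mouth [([0.4638, 0.0749, 0.0747], 0.73), ([0.4806, 0.0713, 0.072], 0.37)]
top pin [([0.4639, 0.0682, 0.0737], 0.4)]
top fork_mouth [([0.4639, 0.0705, 0.0761], 0.73)]
top gauge_stand [([0.5177, -0.3071, -0.0021], 0.7), ([0.5779, -0.0458, 0.1028], 0.64)]
top gauge [([0.5141, -0.3049, 0.014], 0.41)]
top ring [([0.5806, -0.0445, 0.1017], 0.84)]
scene pin [([0.465, 0.0721, 0.076], 0.54), ([0.6839, 0.2909, 0.0025], 0.19)]
scene fork_mouth [([0.4635, 0.0732, 0.0721], 0.82)]
scene ring [([0.5739, -0.0467, 0.1044], 0.71)]
scene gauge_stand [([0.5178, -0.3047, 0.0041], 0.72)]
scene gauge [([0.7181, -0.2796, -0.0038], 0.18)]
scene press_spot [([0.5671, 0.0746, 0.1036], 0.85), ([0.4648, 0.0727, 0.0739], 0.61)]
```

The pin stays seated (knob centre 0.444, yaw matches). Now moving to the gauge stand.

```bash
python3 -c "
from h import *
print(lin([.517,-.306,.170]))"
```

```text
[ -46.2 -382.1    1.2]
```

>>> {"op": "send_rows", "data": {
  "increments": [
    {"linear": [-6, -55, 0], "turn": 0},
    {"linear": [-12, -110, 0], "turn": 0},
    {"linear": [-20, -165, 0], "turn": 0},
    {"linear": [-27, -220, 0], "turn": 0},
    {"linear": [-33, -275, 0], "turn": 0}
  ],
  "jaw": 0.6
}}

```text
t: 27.05
tcp_pos: [0.495, -0.2024, 0.1713]
orientation: [-0.043, 0.999, -0.0, 0.0]
contact_force: [0.1, -0.4, 0.5]
gripper_width: 0.0511
grasp_force: 0.0
```

>>> {"op": "send_rows", "data": {
  "increments": [
    {"linear": [-7, -55, 0], "turn": 0},
    {"linear": [-13, -106, 0], "turn": 0},
    {"linear": [-13, -106, 0], "turn": 0},
    {"linear": [-13, -106, 0], "turn": 0}
  ]
}}

```text
t: 27.55
tcp_pos: [0.5164, -0.3045, 0.1709]
orientation: [-0.043, 0.999, 0.001, -0.0]
contact_force: [0.2, 0.1, 0.3]
gripper_width: 0.0512
grasp_force: 0.0
```

Run:
```python
from h import *
o,M,P=st(); print(P,yaw())
o=snap("wrist","u");see("wrist","gauge","gauge_stand","gauge_tip"); print([(np.round(d["location"],4),d["score"]) for d in look_for("gauge","wrist")[:2]])
im=cv2.imread("pics/u_full.png")
for z in (.144,.06): print(z,proj("wrist",[.517,-.306,z],o))
g=cv2.cvtColor(im,cv2.COLOR_BGR2GRAY)
u,v=map(int,proj("wrist",[.517,-.306,.144],o))
for r in range(v-30,v+60,4): print(r," ".join(f"{int(x):3d}" for x in g[r,u-36:u+37:3]))
```

```text
[ 0.51641191 -0.30449062  0.17085551] 4.925210721565305
wrist gauge [([0.5191, -0.3063, 0.0157], 0.81)]
wrist gauge_stand [([0.5162, -0.3001, 0.0006], 0.75)]
wrist gauge_tip []
[(array([ 0.5106, -0.3024,  0.1241]), 0.61)]
0.144 (np.float64(254.14896757570637), np.float64(204.29704146584686))
0.06 (np.float64(254.66202705382693), np.float64(175.4067663944502))
174 179 186 122  89  60  43  45  46   7 145  74  23   4  23   0  58  80  28  35  38  37  40  90  89  89
178  73  82  86  83  91  41  43  43   7 137  11   9  10  14   1   3  84  58  44  41  42  35  85  88  89
182  91  88  89  83  90  87  42  43  38  86   0  14   1  38   2   3   1   6  42  43  45  81  84  82  84
186  89  85  87  85  83  87  85  55  41  44  18  59  64  59  61  23   5  43  35  80  87  85  80  88  88
190  86  83  88  94  88  86  84  88  86  90  59  72  72  76  74  63  45  85  83  87  85  81  88  89  85
194  88  87  87  91  84  84  87  90  91  68 102  40  34  57  30  58  73  87  87  86  83  83  85  89  86
198  84  90  84  83  86  86  87  87  83  70  21 132 129 139 137  85  69  88  88  86  85  74  82  80  87
202  83  8
[... 953 characters left out ...]
  88  85  81  90  87  91  83  89  86  85  87  87  83  81 136 188 178 174 171
242  90  80  79  94  85  82  87  85  86  86  84  90  89  87  91  88  87  86  80 196 173 171 175 178 182
246 171  85  84  86  82  84  87  85  83  86  86  89  88  87  89  89  91  76 190 178 181 177 176 173 172
250 177 182  64  83  88  91  87  84  79  83  84  89  84  87  86  92  81 174 180 180 170 172 174 172 172
254 185 175 175 182  72  86  85  80  84  83  88  83  86  88  82 193 184 179 179 174 174 180 168 170 174
258   0 198 175 175 157  83  84  85  83  83  79  86  92 195 179 177 174 180 173 171 174 175 184 180 179
262  31 199 176 168 175 174 115  87  78  80 177 175 178 184 179 174 175 171 171 177 178 175 185 185 179
```

>>> {"op": "send_rows", "data": {
  "increments": [
    {"linear": [-0.8, -0.5, 50], "turn": 0},
    {"linear": [-0.8, -0.5, 100], "turn": 0},
    {"linear": [-0.8, -0.5, 118], "turn": 0},
    {"linear": [-0.8, -0.5, 122], "turn": 0},
    {"linear": [-0.8, -0.5, 122], "turn": 0}
  ]
}}

```text
t: 28.42
tcp_pos: [0.5181, -0.3053, 0.05]
orientation: [-0.043, 0.999, -0.0, 0.0]
contact_force: [0.1, -0.3, 0.5]
gripper_width: 0.0513
grasp_force: 0.0
```

>>> {"op": "send_rows", "data": {
  "increments": [
    {"linear": [0, 0, 0], "turn": 0},
    {"linear": [0, 0, 0], "turn": 0},
    {"linear": [0, 0, 0], "turn": 0},
    {"linear": [0, 0, 0], "turn": 0}
  ],
  "jaw": 0,
  "squeeze": 40
}}

```text
t: 28.92
tcp_pos: [0.5185, -0.3057, 0.0504]
orientation: [-0.043, 0.999, -0.0, 0.001]
contact_force: [-0.6, 1.2, 6.1]
gripper_width: 0.0168
grasp_force: 38.8
```

```bash
python3 -c "
from h import *
o,M,P=st(); print(P,yaw(),M[2,:],o['contact_force'],o['gripper_width'])"
```

```text
[ 0.51846416 -0.30566355  0.05041482] 4.946888647226219 [-1.98770490e-03 -9.11630949e-04 -9.99997609e-01] [-0.64929241  1.22224789  6.07749654] 0.016814899704738172
```

>>> {"op": "send_rows", "data": {
  "increments": [
    {"linear": [0, 0, -15], "turn": 0},
    {"linear": [0, 0, -50], "turn": 0},
    {"linear": [0, 0, -95], "turn": 0},
    {"linear": [0, 0, -140], "turn": 0},
    {"linear": [0, 0, -140], "turn": 0}
  ]
}}

```text
t: 29.55
tcp_pos: [0.5197, -0.3073, 0.1943]
orientation: [-0.043, 0.999, -0.003, 0.003]
contact_force: [-0.2, 0.0, -0.7]
gripper_width: 0.0172
grasp_force: 39.6
```

Run:
```python
from h import *
print(lin([.577,-.0455,.188]))
o=monitor.get_obs(); print(o["gripper_width"],o["contact_force"]); snap("wrist","v"); see("wrist","gauge","gauge_tip","gauge_stand")
```

```text
[-79.5 255.9   5.3]
0.01716006468789186 [-0.19191028  0.0324759  -0.68220369]
wrist gauge [([0.5221, -0.3066, 0.1586], 0.88)]
wrist gauge_tip [([0.5182, -0.3068, 0.1596], 0.6), ([0.5775, -0.0404, 0.1017], 0.44)]
wrist gauge_stand [([0.5175, -0.3027, 0.0012], 0.67)]
```

>>> {"op": "send_rows", "data": {
  "increments": [
    {"linear": [-15, 50, 0], "turn": 0},
    {"linear": [-30, 100, 0], "turn": 0},
    {"linear": [-47, 150, 0], "turn": 0},
    {"linear": [-63, 200, 0], "turn": 0},
    {"linear": [-77, 245, 0], "turn": 0}
  ]
}}

```text
t: 30.38
tcp_pos: [0.572, -0.0526, 0.1874]
orientation: [-0.043, 0.999, 0.0, -0.002]
contact_force: [0.9, -0.0, -1.1]
gripper_width: 0.017
grasp_force: 39.6
```

>>> {"op": "send_rows", "data": {
  "increments": [
    {"linear": [-2, 9, 0], "turn": 0},
    {"linear": [-2, 9, 0], "turn": 0},
    {"linear": [-2, 9, 0], "turn": 0}
  ]
}}

```text
t: 30.75
tcp_pos: [0.5739, -0.0467, 0.1886]
orientation: [-0.042, 0.999, -0.0, -0.001]
contact_force: [0.2, -0.3, -1.3]
gripper_width: 0.0171
grasp_force: 39.6
```

Run:
```python
from h import *
def yel(name,cam,o):
    h=cv2.cvtColor(cv2.imread(f"pics/{name}_full.png"),cv2.COLOR_BGR2HSV)
    m=((h[...,0]>22)&(h[...,0]<34)&(h[...,1]>130)&(h[...,2]>60)).astype(np.uint8); m=cv2.morphologyEx(m,cv2.MORPH_CLOSE,np.ones((3,3)))
    n,l,s,c=cv2.connectedComponentsWithStats(m); X=proj(cam,[.577,-.045,.102],o)
    for i in range(1,n):
        if s[i,4]>8 and np.hypot(*(c[i]-X))<40:
            k,_=cv2.findContours((l==i).astype(np.uint8),cv2.RETR_EXTERNAL,cv2.CHAIN_APPROX_NONE); q=s[i]
            print(name,q,"expect",np.round(X,1),"bbox ctr",onz(cam,q[0]+q[2]/2-.5,q[1]+q[3]/2-.5,.102,o)[:2],"sizes", np.linalg.norm(onz(cam,q[0]-.5,c[i][1],.102,o)-onz(cam,q[0]+q[2]-.5,c[i][1],.102,o)))
o=snap("wrist","w"); print(o["tcp_pos"],yaw()); see("wrist","ring","gauge_tip","gauge"); yel("w","wrist",o)
yel("tt","top",None); yel("ts","scene",None)
o2={"tcp_pos":[.5642,.0711,.0661],"orientation":[-.048,.99885,0,0]}; yel("kw","wrist",o2)
```

```text
[ 0.57385678 -0.04671489  0.18858799] 4.829686448160102
wrist ring []
wrist gauge_tip [([0.5748, -0.0468, 0.1494], 0.6), ([0.5647, 0.0796, 0.1052], 0.57)]
wrist gauge []
tt [266 207   9   9  62] expect [269.8 210.5] bbox ctr [ 0.57561681 -0.04570813] sizes 0.026544694323149088
ts [266 198   8   2  11] expect [268.5 198.9] bbox ctr [ 0.58107984 -0.04604898] sizes 0.02417088274123719
kw [ 54 221  29  32 397] expect [ 70.2 238.2] bbox ctr [ 0.57610105 -0.04661573] sizes 0.024785011045927684
kw [ 65 235   6   6  27] expect [ 70.2 238.2] bbox ctr [ 0.57690614 -0.04717844] sizes 0.005142506339100959
```

>>> {"op": "send_rows", "data": {
  "increments": [
    {"linear": [-3, 0.8, 15], "turn": 0},
    {"linear": [-3, 0.8, 35], "turn": 0},
    {"linear": [-3, 0.8, 44], "turn": 0},
    {"linear": [-3, 0.8, 45], "turn": 0},
    {"linear": [-3, 0.8, 45], "turn": 0}
  ]
}}

```text
t: 31.58
tcp_pos: [0.5776, -0.0445, 0.1445]
orientation: [-0.043, 0.999, -0.0, 0.0]
contact_force: [0.7, -0.2, -0.8]
gripper_width: 0.0173
grasp_force: 39.6
```

```bash
cat >> h.py <<'E'
def avg(n=8):
    F=[];Z=[]
    for i in range(n):
        o=monitor.get_obs(); F.append(o["contact_force"]); Z.append(o["tcp_pos"]); vision.read_camera("scene")
    print("F",np.mean(F,0).round(2),"sd",np.std(F,0).round(2),"tcp",np.mean(Z,0).round(4))
E
python3 - <<'E'
from h import *
avg(6); see("scene","ring","gauge_tip","gauge"); vision.read_camera("top"); see("top","ring","gauge_tip","gauge")
E
```

```text
F [ 0.16  0.38 -1.04] sd [0.4  0.43 0.54] tcp [ 0.5778 -0.0445  0.1448]
scene ring [([0.5759, -0.0463, 0.1051], 0.86)]
scene gauge_tip []
scene gauge [([0.5804, -0.0468, 0.1094], 0.5)]
top ring [([0.7773, -0.1775, 0.0025], 0.3)]
top gauge_tip []
top gauge []
```

>>> {"op": "send_rows", "data": {
  "increments": [
    {"linear": [1.2, -1.1, 0], "turn": 0},
    {"linear": [1.2, -1.1, 3], "turn": 0},
    {"linear": [1.2, -1.1, 6], "turn": 0},
    {"linear": [1.2, -1.1, 8.5], "turn": 0},
    {"linear": [1.2, -1.1, 8.5], "turn": 0}
  ]
}}

```text
t: 32.85
tcp_pos: [0.5763, -0.0458, 0.1357]
orientation: [-0.043, 0.999, -0.0, 0.0]
contact_force: [-0.2, -0.0, 1.4]
gripper_width: 0.0171
grasp_force: 39.7
```

Run:
```python
from h import *
avg(8); see("scene","ring","press_spot")
```

```text
F [-0.52 -0.77  0.82] sd [0.59 0.7  0.41] tcp [ 0.5763 -0.0458  0.1358]
scene ring [([0.5754, -0.0437, 0.1071], 0.72), ([0.604, -0.4301, 0.0015], 0.38)]
scene press_spot [([0.5632, 0.0719, 0.1032], 0.74), ([0.4913, 0.3303, -0.0004], 0.31)]
```

>>> {"op": "send_rows", "data": {
  "increments": [
    {"linear": [0, 0, 1], "turn": 0},
    {"linear": [0, 0, 2.1], "turn": 0},
    {"linear": [0, 0, 2.1], "turn": 0}
  ]
}}

```text
t: 33.72
tcp_pos: [0.5763, -0.0458, 0.1336]
orientation: [-0.043, 0.999, -0.0, 0.0]
contact_force: [-0.6, -0.4, 2.0]
gripper_width: 0.0169
grasp_force: 39.8
```

Run:
```python
from h import *
avg(20); o=monitor.get_obs(); print(o["t"],o["grasp_force"])
see("scene","ring","press_spot","gauge","gauge_tip","pin","fork_mouth")
```

```text
F [ 0.13 -1.12  0.99] sd [0.56 0.53 0.53] tcp [ 0.5763 -0.0457  0.1336]
34.725 39.81968700885773
scene ring [([0.5762, -0.0475, 0.1036], 0.79), ([0.5664, 0.0714, 0.1044], 0.31)]
scene press_spot [([0.5681, 0.0763, 0.1085], 0.86)]
scene gauge [([0.5793, -0.046, 0.0994], 0.73)]
scene gauge_tip []
scene pin [([0.4905, 0.3331, 0.0031], 0.62), ([0.4659, 0.0738, 0.0795], 0.39)]
scene fork_mouth [([0.4664, 0.0716, 0.0759], 0.98), ([0.4773, 0.0724, 0.0738], 0.24)]
```

>>> {"op": "send_rows", "data": {
  "increments": [
    {"linear": [0, 0, 0.8], "turn": 0},
    {"linear": [0, 0, 1.5], "turn": 0},
    {"linear": [0, 0, 1.5], "turn": 0}
  ]
}}

```text
t: 35.4
tcp_pos: [0.5763, -0.0457, 0.1321]
orientation: [-0.043, 0.999, 0.0, 0.0]
contact_force: [-0.4, -1.4, 2.2]
gripper_width: 0.017
grasp_force: 39.9
```

Run:
```python
from h import *
avg(20)
see("scene","ring","press_spot")
```

```text
F [ 0.07 -1.62  1.69] sd [0.61 0.52 0.51] tcp [ 0.5763 -0.0457  0.1321]
scene ring [([0.5778, -0.0472, 0.1013], 0.83)]
scene press_spot [([0.5693, 0.0735, 0.1084], 0.96)]
```

```bash
python3 -c "
from rig import ticket
print(ticket.sign_off())"
```

```text
the job is handed in; nothing more can be done
None
```

The job is handed in, verdict not shown: the platform is pressed down to its stop, the pin is seated in fork and eye and released, and the gauge is still held on the yellow ring at about 2.7 N, the half-way force. I judged the gauge travel from force and height, since I did not view the red band.

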